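# Twist a cleaned plug home in a gas tap

### The arm

A 6-joint arm with a two-finger parallel gripper is mounted at the origin on a cart in front of the work surface, level with it; the furniture and walls round the work are solid. World frame = base frame: x ahead of the robot, y to its left, z up, the work surface at z = 0. Lengths are in m, angles in rad, forces in N, time in s.
With the tool pointing down it reaches from about 0.35 to 0.775 m from the base axis. Payload 7.3 kg.
Tool frame: the origin (TCP) lies between the finger pads; the fingertips stand robot.tcp_to_tips ahead of it and the grasp point (between the pads) lies 2 mm behind it (robot.tcp_to_tips is the distance from the TCP to the fingertips, in m); y points along the fingers, x is the direction in which the jaws open and shut, and the axes are right-handed (so a half turn about y gives the same grasp; the last joint's range is limited). The gripper opens to 92 mm and grips with 3 to 60 N. Pads are 19 mm wide; open, the fingers measure 130 mm over their backs; the gripper's body (75 mm by 190 mm) begins 47 mm behind the grasp point.
Start: joints at [1.179, 0.342, 1.524, -0, 1.275, -0.146], TCP at [0.128, 0.509, 0.244] pointing down, gripper open.
Joint ranges: [-2.53, 2.53], [-0.77, 2.02], [0.04, 2.7], [-1, 4.14], [0.28, 2.66], [-3.11, 3.11]. Speed limits (rad/s): [2.57, 2.57, 3.14, 3.14, 3.14, 3.14].

### API

Orientations are given as [roll, pitch, yaw] about the fixed x, y, z axes, in that order (R = Rz(yaw) Ry(pitch) Rx(roll)).
In Python, from cell import status, read_camera, get_calibration, robot gives the robot as it stands.
- The arm moves only by the shell command python3 -m creep 'ROWS' [FORCE]. ROWS is JSON, a list of rows, each an object of numbers: "dx", "dy", "dz": the shift along the tool's x, y, z in m; "rx", "ry", "rz": the turn, a rotation vector about the tool's x, y, z in rad; "gripper": the opening, from 0 (shut) to 1 (fully open). A call has 1 to 20 rows; each row is the pose to reach, as a shift and turn from the pose commanded when the call began, along the tool's axes at that moment; what a row does not reach only later rows make up. A row lasts 1/8 s, in which the tool goes at most 62.5 mm and 10.7 degrees, less where a joint would pass 70% of its speed; a pose out of reach is approached as far as the arm can. A call with a gripper value outside its range is refused whole. The fingers move at their own pace and stop on an object; FORCE is the grip in N (left out, the last holds). Time passes only in rows, so rows that repeat a pose let the fingers close. It gives the time, the measured TCP pose, the force and the opening at its end, in the units of the state.
- status.observe(): the state, without advancing time (a new reading comes with each control period).
- read_camera(name): name is "scene" or "top"; returns (picture, depth): 400x640x3 uint8, red, green, blue; 400x640 float32, m along the optical axis (not along the pixel's ray), 0 where there is no reading.
- get_calibration(name): a dict with "fx", "fy", "cx", "cy" (pixels), "xyz" and "rotation" of the camera in the world. Camera axes: x right, y down, z forward; pixel columns grow to the right and rows downward; lengths in m; the calibration is good to about 2 mm. A picture is of the moment at which its call begins. get_calibration takes no time and is no camera call.
- robot.hand_in(): hands the job in, once; it reports no verdict.
The state is a dict: "time": time; "qpos": joint angles; "qvel": joint speeds; "joint_efforts": joint torques, N m; "tool_pos": TCP position; "tool_rot": TCP orientation; "contact_force": force on the tool from outside, world axes, zero at the start; "torque": the same for the moment, N m; "opening": finger opening in m.
Only numpy, scipy, OpenCV 4.12 (cv2) and the standard library are available. Lean on these libraries where they do the work, as an engineer would, in place of code of your own. Each camera call takes 0.05 s, during which the arm holds its last target.

### The job

The purge-gas manifold is being put together again after cleaning, and one of its two taps still lacks its plug. Take the larger of the two bronze plugs out of the drying block, set it into the open bore of the empty tap with its wing in line with the hose nozzle, then keep pressing it down firmly, but without forcing it, while you turn it a quarter turn either way to shut (wing square across the nozzle, like the tap beside it), so that the taper wedges and holds by itself. Let go and leave the other plug, the fitted tap and the glassware and bottles alone.

Things in the scene. Friction and masses are not known exactly. Their poses are not given: they have to be found in the camera images.
- plug_wing (a point): Large bronze plug, 74 mm long, upright: this point is the centre of its flat wing (44 long, 12 thick, 29 high, grip across the 12). x runs along the wing, z up. Below the point: wing's foot 14.5, stem 17 wide to a collar (28 wide) from 17.5 to 21.5, then a taper 21.8 wide at 25.5 narrowing 1 in 5 to 15 wide at the small end, 59.5. 150 g. It hangs loose by its collar in the block.
- small_plug_wing (a point): Small bronze plug for another tap, 61 mm long, wing 33 x 9 x 23 mm; the point is its wing's centre. It hangs in the other hole of the block (either may hold either plug) and stays there.
- plug_block: Grey plastic drying block, 58 x 128 x 48 mm, fixed; origin at the centre of its underside, x across, y along the row. Two 24 mm holes, 70 mm apart along y, with the wings standing out above, roughly along the row.
- tap: The empty tap, steel, screwed to the manifold's plate (8 mm above the bench): upright barrel 33 mm wide, 44 high. Origin at the middle of its foot, z up. Its hose nozzle points to -x and ends 51 mm out; the header pipe lies at +x. Wing along x = open, wing along y (either way round) = shut. The tap may be at the left or the right of the two.
- tap_mouth (a point): Centre of the empty tap's bore at its rim, 52 mm above the bench; 20.4 mm wide here, tapering 1 in 5. Bores are lapped by hand: the plug first touches with plug_wing 27 to 38 mm above this point. Pushed straight it sinks 1 mm and does not hold; turned under a steady 17 to 21 N it works down 2 to 4 mm, taking up to 0.5 N m, and wedges. Under 15 N it stays slack, over 24 N it jams.
- fitted_tap: The neighbouring tap on the same plate, 90 mm from the empty one, same size, its plug already fitted and shut (wing across the nozzle). Its wing reaches 88 mm above its foot. Origin at the middle of its foot. Leave it alone.
- sample_1: White sample bottle, 38 mm wide, 76 high, a bystander; origin at its foot.
- beaker_100: Glass beaker, 52 mm wide, 70 high, a bystander; origin at its foot.
- modifier: White bottle with a ribbed green cap, 40 mm wide, 86 high, a bystander; origin at its foot.

How it is judged:
On the way, in this order (a step that is already met when the one before it is completed fails the run):
1. the large plug stands in the empty tap's bore, upright, its wing in line with the nozzle (horizontal distance between plug_wing and tap_mouth below 0.004 m and z of plug_wing in the frame of tap_mouth below 0.0395 m and angle between plug_wing's own z axis and vertical below 0.08 rad and angle between the x axis of plug_wing and the x axis of tap, either way round below 0.4 rad), for 0.1 s.
2. it is turned under load: on its way round to shut it already bears on the bore (horizontal distance between plug_wing and tap_mouth below 0.004 m and z of plug_wing in the frame of tap_mouth below 0.0395 m and angle between plug_wing's own z axis and vertical below 0.08 rad and angle between the x axis of plug_wing and the x axis of tap, either way round between 0.5 and 1.25 rad and contact force between tap and anything else above 50 N), for 0.2 s.
At the end, for the whole second after the job is handed in: the large plug stands upright in the tap, wing square across the nozzle within 10 degrees, and wedged: left alone, it still bears on the bore with over 90 N in all (horizontal distance between plug_wing and tap_mouth below 0.004 m and angle between plug_wing's own z axis and vertical below 0.08 rad and z of plug_wing in the frame of tap_mouth below 0.037 m and angle between the x axis of plug_wing and the y axis of tap, either way round below 0.175 rad and contact force between tap and anything else above 90 N); the robot touches nothing.
It fails at once if the plug is forced: it bears on the tap with more than 200 N in all (about 24 N of push while turning) (contact force between tap and anything else above 200 N).
It fails at once if the small plug is taken out of its hole or pushed aside by over 15 mm (distance of small_plug_wing from where it was at the start of the episode above 0.015 m).
It fails at once if the tap that is already fitted is knocked with over 15 N (contact force between fitted_tap and anything else above 15 N).
It fails at once if the beaker or one of the two bottles is knocked over or shifted by over 30 mm (distance of any of sample_1, beaker_100, modifier from where it was at the start of the episode above 0.03 m or angle between any of sample_1, beaker_100, modifier's own z axis and vertical above 0.4 rad).
It also fails if it takes over 61 s, if anything falls off the work surface, if the arm or the gripper's body presses on something with over 40 N, if the wrist force passes 120 N, or if a joint passes its speed limit or range.

## Working session

There is one attempt and no reset: what is moved stays moved. The work goes in short steps, Python scripts to look and compute and a shell command to move; the robot and the scene stay as the last step left them, time stands still between calls to the robot, and variables do not carry over. Pictures are saved under pics/ and viewed, and the job is handed in when it is done.

```bash
ls; mkdir -p pics
python3 - <<'E'
from cell import status, read_camera, get_calibration, robot
import cv2, numpy as np
s=status.observe(); print({k:np.round(v,3).tolist() for k,v in s.items()}); print(robot.tcp_to_tips)
for n in("scene","top"):
    c=get_calibration(n); print(n,c)
    p,d=read_camera(n); np.save(f'pics/{n}_d0.npy',d); cv2.imwrite(f'pics/{n}0.png',p[...,::-1])
E
```

```text
pics
{'time': 0.0, 'qpos': [1.179, 0.343, 1.525, 0.0, 1.275, -0.146], 'qvel': [-0.0, 0.0, 0.0, 0.001, 0.0, -0.0], 'joint_efforts': [-0.001, -43.125, -24.422, 0.072, 0.056, -0.0], 'tool_pos': [0.128, 0.509, 0.243], 'tool_rot': [-1.571, 0.002, 1.325], 'contact_force': [0.031, 0.029, -0.857], 'torque': [-0.019, 0.038, 0.02], 'opening': 0.092}
0.017
scene {'fx': 423.81437181330153, 'fy': 423.81437181330153, 'cx': 328.07658037028864, 'cy': 197.60750379036054, 'xyz': array([-0.10245199, -0.67608963,  0.77497255]), 'rotation': array([-2.23507062,  0.00986147, -0.65288523])}
top {'fx': 472.24430100071817, 'fy': 472.24430100071817, 'cx': 322.1154875650682, 'cy': 203.32641311835096, 'xyz': array([0.17455965, 0.03116875, 1.18055249]), 'rotation': array([-2.90971912,  0.00538652, -1.63232374])}
```

View pics/scene0.png

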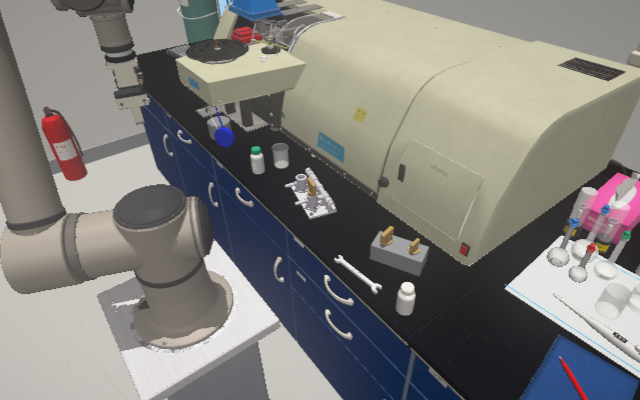

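View pics/top0.png

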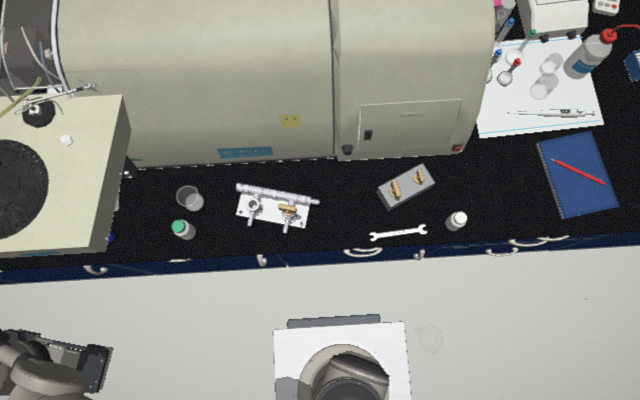

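Run:
```python
import cv2
t=cv2.imread('pics/top0.png'); s=cv2.imread('pics/scene0.png')
a=cv2.resize(t[155:245,225:335],None,fx=7,fy=6.5 and 7,interpolation=cv2.INTER_CUBIC)[:600]
cv2.imwrite('pics/c1.png',cv2.resize(t[170:245,230:330],None,fx=8,fy=8,interpolation=cv2.INTER_CUBIC))
cv2.imwrite('pics/c2.png',cv2.resize(t[155:215,370:440],None,fx=10,fy=10,interpolation=cv2.INTER_CUBIC))
cv2.imwrite('pics/c3.png',cv2.resize(s[160:225,280:345],None,fx=9,fy=9,interpolation=cv2.INTER_CUBIC))
cv2.imwrite('pics/c4.png',cv2.resize(s[220:280,360:440],None,fx=10,fy=10,interpolation=cv2.INTER_CUBIC))
```

```text
(no output)
```

View pics/c1.png

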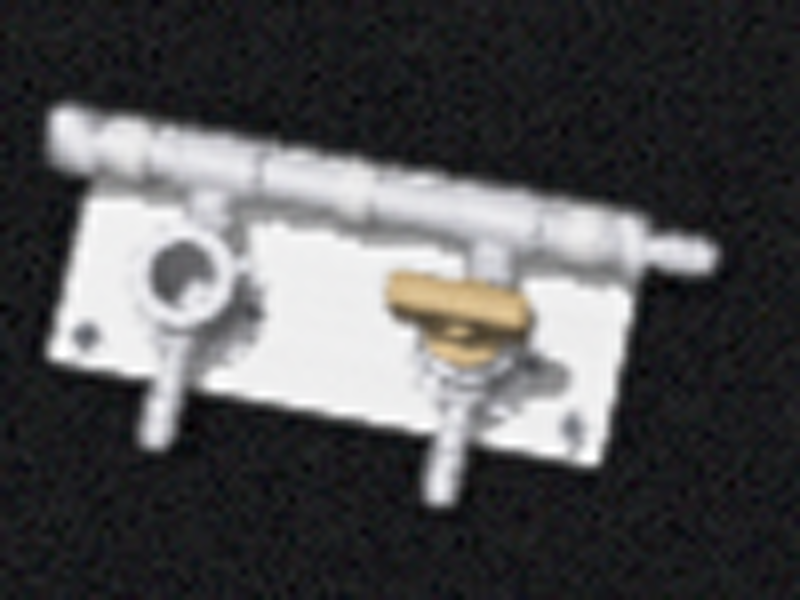

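View pics/c2.png

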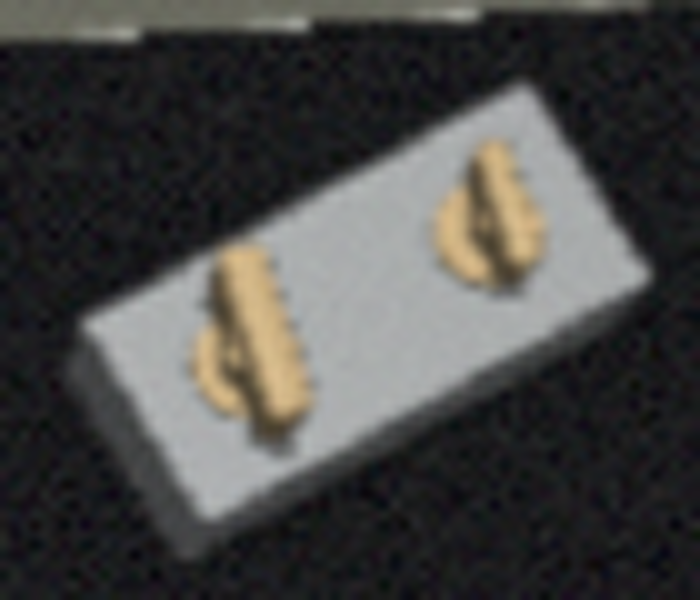

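View pics/c3.png

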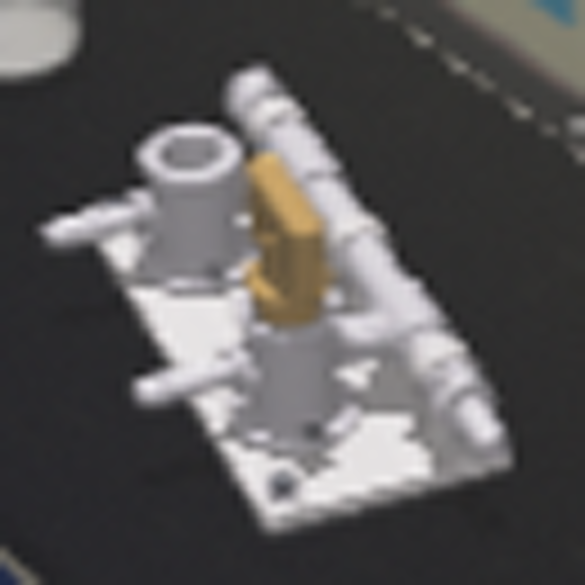

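View pics/c4.png

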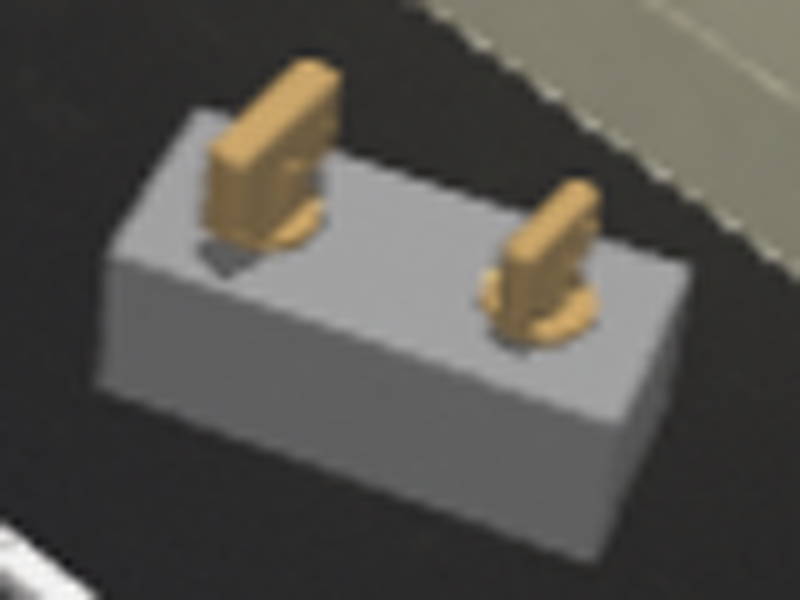

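```bash
cat > h.py <<'E'
import numpy as np, cv2
from scipy.spatial.transform import Rotation as R
from cell import status, read_camera, get_calibration, robot
def cal(n):
    c=get_calibration(n); return c,R.from_euler('xyz',c['rotation']).as_matrix()
def world(n,d):
    c,M=cal(n); v,u=np.mgrid[:400,:640]
    P=np.stack([(u-c['cx'])/c['fx']*d,(v-c['cy'])/c['fy']*d,d],-1)
    return P@M.T+c['xyz']
def ray(n,uv,z):
    c,M=cal(n); uv=np.atleast_2d(uv).astype(float)
    r=np.c_[(uv[:,0]-c['cx'])/c['fx'],(uv[:,1]-c['cy'])/c['fy'],np.ones(len(uv))]@M.T
    return c['xyz']+r*((z-c['xyz'][2])/r[:,2])[:,None]
def proj(n,P):
    c,M=cal(n); q=(np.atleast_2d(P)-c['xyz'])@M
    return np.c_[q[:,0]/q[:,2]*c['fx']+c['cx'],q[:,1]/q[:,2]*c['fy']+c['cy']]
def bronze(p):
    h=cv2.cvtColor(p,cv2.COLOR_RGB2HSV); return cv2.inRange(h,(10,70,60),(28,255,255))
E
python3 - <<'E'
from h import *
for n,rois in(('top',dict(L=(385,175,404,202),S=(410,165,427,187),F=(270,200,300,222))),('scene',dict(L=(378,224,396,247),S=(405,235,424,258),F=(305,175,320,198)))):
    p=cv2.imread(f'pics/{n}0.png')[...,::-1].copy(); d=np.load(f'pics/{n}_d0.npy'); W=world(n,d); m=bronze(p)>0
    print(n,'table z',np.round(np.median(W[185:200,340:370,2]) if n=='top' else np.median(W[210:220,350:365,2]),4))
    for k,(a,b,c,e) in rois.items():
        s=np.zeros_like(m); s[b:e,a:c]=m[b:e,a:c]&(d[b:e,a:c]>0)
        P=W[s]; z=P[:,2]; zt=np.percentile(z,90); Q=P[z>zt-.006]
        r=cv2.minAreaRect((Q[:,:2]*1000).astype(np.float32))
        print(k,s.sum(),len(Q),'ztop',round(zt,4),'mean',Q.mean(0).round(4),'rect',np.round(r[0],1),np.round(r[1],1),round(r[2],1))
E
```

```text
top table z -0.0009
L 130 75 ztop 0.0847 mean [ 0.4607 -0.159   0.0824] rect [ 460.7 -159.4] [41.  11.1] 16.3
S 97 41 ztop 0.0787 mean [ 0.4902 -0.2221  0.0773] rect [ 490.8 -222.4] [31.6  7.9] 13.5
F 132 83 ztop 0.0967 mean [0.4268 0.1045 0.0945] rect [427.1 104.4] [39.6 12.4] 78.8
scene table z 0.0002
L 181 74 ztop 0.0841 mean [ 0.4602 -0.1621  0.083 ] rect [ 462.3 -161. ] [43.7 12.7] 9.7
S 129 45 ztop 0.0779 mean [ 0.4911 -0.2249  0.0767] rect [ 492.8 -224.3] [32.8  8.2] 10.9
F 128 43 ztop 0.0963 mean [0.4262 0.1018 0.0952] rect [427.6 104.5] [50.2 12.1] 69.9
```

Run:
```python
from h import *
for n,roi in(('top',(230,170,330,245)),('scene',(270,150,345,225))):
    p=cv2.imread(f'pics/{n}0.png'); d=np.load(f'pics/{n}_d0.npy'); W=world(n,d)
    a,b,c,e=roi
    g=cv2.cvtColor(p,cv2.COLOR_BGR2GRAY)
    Z=W[b:e,a:c]; G=g[b:e,a:c]
    # plate
    m=(Z[...,2]>.003)&(Z[...,2]<.0125)&(G>140)
    r=cv2.minAreaRect((Z[m][:,:2]*1000).astype(np.float32)); print(n,'plate',np.round(r[0],1),np.round(r[1],1),r[2], Z[m][:,2].mean())
    # rim pts
    m=(Z[...,2]>.046)&(Z[...,2]<.058)&(G>100)
    P=Z[m]
    for nm,c0 in(('E',P[P[:,1]>.14]),('F',P[P[:,1]<=.14])):
        r=cv2.minEnclosingCircle((c0[:,:2]*1000).astype(np.float32)); print(nm,len(c0),c0.mean(0).round(4),r)
    # image-based rim: dark bore
    x0,y0=(253,204) if n=='top' else (301,176.5)
    s=8; sub=g[int(y0)-9:int(y0)+10,int(x0)-9:int(x0)+10]; print(sub)
```

```text
top plate [453.5 144.3] [177.4  82.6] 75.41593170166016 0.007373772372081505
E 89 [0.4506 0.1905 0.0506] ((465.2655944824219, 196.75186157226562), 32.30419158935547)
F 30 [0.4177 0.1051 0.0518] ((426.5732421875, 104.28404998779297), 16.17197608947754)
[[242 242 241 229 191 182 183 181 173 171 205 224 222 202 161 132 127 128
  126]
 [242 241 240 241 242 242 242 240 224 180 200 204 209 192 154 133 145 147
  148]
 [240 240 240 241 241 239 237 240 230 206 205 201 205 203 178 138 148 160
  171]
 [239 240 239 240 240 230 222 235 237 233 222 199 190 180 145 127 147 202
  227]
 [239 239 239 240 237 235 231 231 229 228 228 232 222 168 128 136 148 213
  242]
 [240 239 236 234 234 230 212 173 127 128 168 217 230 220 157 137 146 206
  241]
 [239 238 230 226 229 188 120 100 100 100 107 147 204 232 204 135 156 207
  240]
 [239 236 228 235 213 126  93  98  99 102 102 109 174 227 221 191 205 214
  234]
 [239 238 237 232 198 104  90  98  96  99 102 109 145 213 227 208 212 209
  227]
 [239 234 228 228 181  96  87  97  95 107 122 116 141 205 224 172 139 184
  229]
 [239 232 226 230 195 102  82  90  99 
[... 1784 characters left out ...]
 127 133 136 133 130 175 217 175  78 130 177
  183]
 [ 45  44  44  89 173 206 167 136 134 137 152 191 216 194 131 130 162 171
  170]
 [ 44  45  44  61 110 161 196 214 214 214 216 201 169 132 118 127 147 166
  168]
 [ 43  43  44  46  87 124 140 149 151 150 148 138 125 117 117 112 122 158
  169]
 [ 46  60 133 178 154 115 124 126 123 124 123 124 123 116 114 104  94 131
  165]
 [114 120 144 188 189 122 122 127 129 129 129 126 122 116 110 100  89 110
  148]
 [218 220 206 176 168 142 125 127 129 130 128 126 122 116 121 117  88  90
  123]
 [200 184 160 132 130 130 126 126 129 129 129 126 122 114 173 186  88  87
   95]
 [143 155 154 111 119 125 125 126 128 130 128 126 122 114 122 120  88  88
   88]]
```

Run:
```python
from h import *
print('rays', ray('top',(252.5,203.8),.052), ray('scene',(300.8,176.6),.052))
from scipy.optimize import least_squares
for n,c0 in(('top',(.441,.178)),('scene',(.441,.178))):
    p=cv2.imread(f'pics/{n}0.png'); d=np.load(f'pics/{n}_d0.npy'); W=world(n,d)
    g=cv2.cvtColor(p,cv2.COLOR_BGR2GRAY)
    m=(np.hypot(W[...,0]-c0[0],W[...,1]-c0[1])<.022)&(W[...,2]>.048)&(W[...,2]<.056)
    P=W[m]; r=cv2.minEnclosingCircle((P[:,:2]*1000).astype(np.float32)); e=cv2.minAreaRect((P[:,:2]*1000).astype(np.float32))
    print(n,len(P),P.mean(0),r,e)
    # subpixel ellipse on the dark bore, upsampled
    U=cv2.resize(g,None,fx=8,fy=8,interpolation=cv2.INTER_CUBIC)
    u,v=(252.5,203.8) if n=='top' else (300.8,176.6)
    # outermost radial edges: sample world circles at z=.052: brightness profile by radius
    ctr=ray(n,(u,v),.052)[0]
    th=np.linspace(0,2*np.pi,72,endpoint=False); E=[]
    for t in th:
        rr=np.arange(.004,.022,.0004); Q=ctr+np.c_[rr*np.cos(t),rr*np.sin(t),0*rr]
        q=proj(n,Q).astype(np.float32); I=cv2.remap(g,q[:,0].reshape(-1,1),q[:,1].reshape(-1,1),cv2.INTER_CUBIC).ravel().astype(float)
        k=np.argmax(np.gradient(I)[:24]); E.append((ctr[0]+rr[k]*np.cos(t),ctr[1]+rr[k]*np.sin(t)))
    E=np.array(E)
    f=lambda x:np.hypot(E[:,0]-x[0],E[:,1]-x[1])-x[2]
    s=least_squares(f,[*ctr[:2],.0102],loss='soft_l1',f_scale=.0005); s2=least_squares(lambda x:f([*x,.0102]),ctr[:2],loss='soft_l1',f_scale=.0005)
    print('innerfit',s.x.round(4),s2.x.round(4),np.round(np.median(abs(s.fun)),4))
# plate/nozzle direction: nozzles axis in top: tip points
W=world('top',np.load('pics/top_d0.npy')); g=cv2.cvtColor(cv2.imread('pics/top0.png'),cv2.COLOR_BGR2GRAY)
sub=np.zeros_like(g,bool); sub[170:245,230:330]=True
m=sub&(g>140)&(W[...,2]<.0125)&(W[...,2]>.003)
r=cv2.minAreaRect((W[m][:,:2]*1000).astype(np.float32)); print(r, cv2.boxPoints(r))
for n in('top','scene'):
    W=world(n,np.load(f'pics/{n}_d0.npy')); gg=cv2.cvtColor(cv2.imread(f'pics/{n}0.png'),cv2.COLOR_BGR2GRAY)
    a=np.deg2rad(-13)
    # header pipe: points beyond taps
    X=W[...,:2]-np.array([.441,.178]);
    for ang in(-13,-14.5,):
        a=np.deg2rad(ang); ex=np.array([np.cos(a),np.sin(a)]); ey=np.array([-np.sin(a),np.cos(a)])
        lx=X@ex; ly=X@ey
        mm=(lx>.025)&(lx<.055)&(ly>-.13)&(ly<.03)&(W[...,2]>.014)&(W[...,2]<.05)&(gg>100)
        P=W[mm][:,:2]; c=P.mean(0); 
        v=np.linalg.svd(P-c,full_matrices=False)[2][0]; print(n,'header',mm.sum(),np.rad2deg(np.arctan(v[1]/v[0])),c)
```

```text
rays [[0.45044847 0.19163075 0.052     ]] [[0.45059456 0.19160494 0.052     ]]
top 44 [0.44642249 0.18442643 0.0511782 ] ((449.0445861816406, 189.48538208007812), 16.052648544311523) ((446.73193359375, 184.66705322265625), (17.218351364135742, 31.737438201904297), 64.36026763916016)
innerfit [0.4511 0.1926 0.0098] [0.4508 0.1926] 0.0005
scene 26 [0.44548651 0.18336955 0.05156575] ((448.3028564453125, 187.14071655273438), 14.967556953430176) ((446.9826354980469, 185.38417053222656), (16.893146514892578, 29.409608840942383), 54.25109100341797)
innerfit [0.4508 0.1921 0.01  ] [0.4509 0.1921] 0.0003
((453.5491638183594, 144.28744506835938), (177.44140625, 82.64240264892578), 75.41593170166016) [[391.21945   68.830086]
 [471.19907   48.0207  ]
 [515.8789   219.74481 ]
 [435.89926  240.5542  ]]
top header 489 76.14912278321768 [0.47065068 0.12244204]
top header 490 76.07646490159992 [0.47036093 0.12185052]
scene header 239 74.58163253257442 [0.46793639 0.10884917]
scene header 243 74.48350984680506 [0.46741211 0.10797708]
```

Run:
```python
from h import *
for n in('top','scene'):
    W=world(n,np.load(f'pics/{n}_d0.npy')).reshape(-1,3)
    for (y0,y1) in((-.26,-.1),(-.1,.1),(.1,.22),(.22,.3),(.3,.36),(.36,.45)):
        s=(W[:,1]>y0)&(W[:,1]<y1)&(W[:,0]>.25)&(W[:,0]<.75)
        o=[]
        for za,zb in((.1,.14),(.14,.2),(.2,.28),(.28,.4)):
            k=s&(W[:,2]>za)&(W[:,2]<zb); o.append((round(W[k,0].min(),3),k.sum()) if k.any() else None)
        print(n,y0,y1,o)
```

```text
top -0.26 -0.1 [(np.float64(0.554), np.int64(592)), (np.float64(0.561), np.int64(1181)), (np.float64(0.578), np.int64(2674)), (np.float64(0.623), np.int64(6253))]
top -0.1 0.1 [(np.float64(0.54), np.int64(825)), (np.float64(0.561), np.int64(1456)), (np.float64(0.563), np.int64(3532)), (np.float64(0.626), np.int64(7085))]
top 0.1 0.22 [(np.float64(0.561), np.int64(514)), (np.float64(0.573), np.int64(978)), (np.float64(0.581), np.int64(2054)), (np.float64(0.64), np.int64(3968))]
top 0.22 0.3 [(np.float64(0.562), np.int64(335)), (np.float64(0.574), np.int64(663)), (np.float64(0.594), np.int64(1391)), (np.float64(0.642), np.int64(2644))]
top 0.3 0.36 [(np.float64(0.564), np.int64(248)), (np.float64(0.574), np.int64(497)), (np.float64(0.594), np.int64(1033)), (np.float64(0.643), np.int64(1993))]
top 0.36 0.45 [(np.float64(0.56), np.int64(379)), (np.float64(0.574), np.int64(709)), (np.float64(0.479), np.int64(2381)), (np.float64(0.488), np.int64(3361))]
scene -0.26 -0.1 [(np.float64(0.555), np.int64(827)), (np.float64(0.563), np.int64(1451)), (np.float64(0.579), np.int64(2527)), (np.float64(0.626), np.int64(4019))]
scene -0.1 0.1 [(np.float64(0.542), np.int64(755)), (np.float64(0.562), np.int64(1266)), (np.float64(0.566), np.int64(2258)), (np.float64(0.626), np.int64(3065))]
scene 0.1 0.22 [(np.float64(0.559), np.int64(378)), (np.float64(0.572), np.int64(633)), (np.float64(0.572), np.int64(926)), (np.float64(0.644), np.int64(1382))]
scene 0.22 0.3 [(np.float64(0.562), np.int64(211)), (np.float64(0.574), np.int64(361)), (np.float64(0.594), np.int64(609)), (np.float64(0.643), np.int64(792))]
scene 0.3 0.36 [(np.float64(0.564), np.int64(145)), (np.float64(0.573), np.int64(243)), (np.float64(0.595), np.int64(407)), (np.float64(0.645), np.int64(528))]
scene 0.36 0.45 [(np.float64(0.562), np.int64(196)), (np.float64(0.574), np.int64(328)), (np.float64(0.457), np.int64(1322)), (np.float64(0.483), np.int64(833))]
```

```bash
cat >> h.py <<'E'
def go(x,y,z,yawdeg):
    s=status.observe(); p=np.array(s['tool_pos']); M=R.from_euler('xyz',s['tool_rot']).as_matrix()
    d=M.T@(np.array([x,y,z])-p); T=R.from_euler('xyz',[-np.pi/2,0,np.deg2rad(yawdeg)]).as_matrix()
    print('d',d.round(4),'r',R.from_matrix(M.T@T).as_rotvec().round(4))
E
python3 - <<'E'
from h import *
go(.40,.15,.25,104); go(.461,-.160,.16,104)
E
```

```text
d [-0.2819 -0.0066 -0.3516] r [-0.0005 -0.4901 -0.0013]
d [-0.5676  0.0838 -0.4862] r [-0.0005 -0.4901 -0.0013]
```

```bash
python3 -m creep '[{"dx":-0.06,"dz":-0.075,"ry":-0.1,"gripper":0.6},{"dx":-0.12,"dz":-0.15,"ry":-0.2},{"dx":-0.18,"dz":-0.22,"ry":-0.3},{"dx":-0.24,"dz":-0.30,"ry":-0.4},{"dx":-0.282,"dy":-0.006,"dz":-0.352,"ry":-0.49},{"dx":-0.282,"dy":-0.006,"dz":-0.352,"ry":-0.49},{"dx":-0.34,"dy":0.01,"dz":-0.38,"ry":-0.49},{"dx":-0.39,"dy":0.02,"dz":-0.40,"ry":-0.49},{"dx":-0.44,"dy":0.03,"dz":-0.425,"ry":-0.49},{"dx":-0.49,"dy":0.04,"dz":-0.45,"ry":-0.49},{"dx":-0.53,"dy":0.06,"dz":-0.47,"ry":-0.49},{"dx":-0.568,"dy":0.084,"dz":-0.486,"ry":-0.49},{"dx":-0.568,"dy":0.084,"dz":-0.486,"ry":-0.49},{"dx":-0.568,"dy":0.084,"dz":-0.486,"ry":-0.49},{"dx":-0.568,"dy":0.084,"dz":-0.486,"ry":-0.49}]' 40
python3 - <<'E'
from h import *
p,d=read_camera('scene'); cv2.imwrite('pics/s1.png',p[150:300,300:500,::-1].repeat(4,0).repeat(4,1)); s=status.observe(); print(s['tool_pos'],s['tool_rot'],s['qpos'],s['contact_force'])
go(.461,-.160,.0755,104)
E
```

```text
[0.12763124 0.50898002 0.2432231 ] [-1.57062799e+00  1.10223617e-03  1.32495287e+00] [ 1.17898425e+00  3.42563360e-01  1.52474360e+00  6.50577843e-06
  1.27540070e+00 -1.45970423e-01] [-0.10256103 -0.29042957  0.0318099 ]
d [-0.5675  0.1683 -0.4862] r [-4.000e-04 -4.902e-01 -1.000e-03]invalid input at $[0]: expected keys dx, dy, dz, rx, ry, rz, gripper
```

View pics/s1.png

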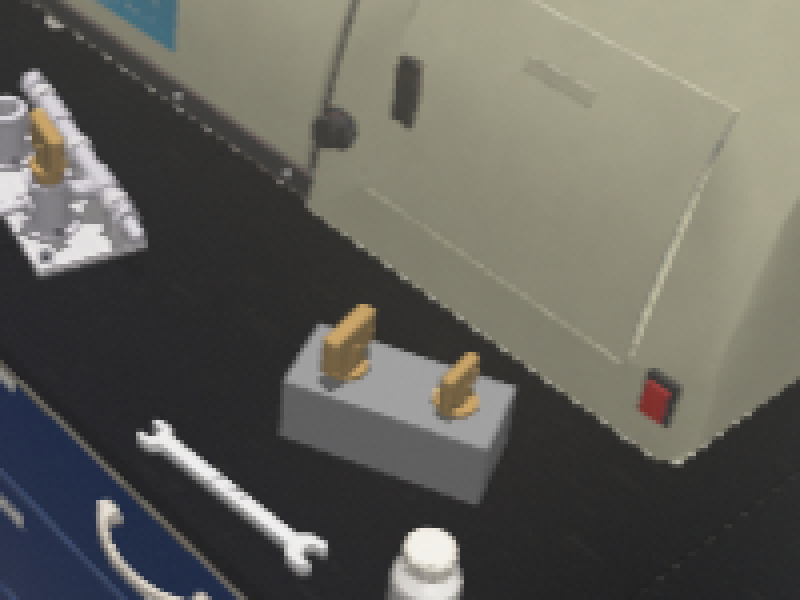

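The call was refused because every key is required. The picture shows the arm hasn't moved and the large plug is at about (348,345) in the crop. I'll retype the rows with all the keys.

```bash
python3 -m creep '[{"dx":-0.06,"dy":0,"dz":-0.075,"rx":0,"ry":-0.1,"rz":0,"gripper":0.6},{"dx":-0.12,"dy":0,"dz":-0.15,"rx":0,"ry":-0.2,"rz":0,"gripper":0.6},{"dx":-0.18,"dy":0,"dz":-0.22,"rx":0,"ry":-0.3,"rz":0,"gripper":0.6},{"dx":-0.24,"dy":0,"dz":-0.30,"rx":0,"ry":-0.4,"rz":0,"gripper":0.6},{"dx":-0.282,"dy":-0.006,"dz":-0.352,"rx":0,"ry":-0.49,"rz":0,"gripper":0.6},{"dx":-0.282,"dy":-0.006,"dz":-0.352,"rx":0,"ry":-0.49,"rz":0,"gripper":0.6},{"dx":-0.34,"dy":0.01,"dz":-0.38,"rx":0,"ry":-0.49,"rz":0,"gripper":0.6},{"dx":-0.39,"dy":0.02,"dz":-0.40,"rx":0,"ry":-0.49,"rz":0,"gripper":0.6},{"dx":-0.44,"dy":0.03,"dz":-0.425,"rx":0,"ry":-0.49,"rz":0,"gripper":0.6},{"dx":-0.49,"dy":0.04,"dz":-0.45,"rx":0,"ry":-0.49,"rz":0,"gripper":0.6},{"dx":-0.53,"dy":0.06,"dz":-0.47,"rx":0,"ry":-0.49,"rz":0,"gripper":0.6},{"dx":-0.568,"dy":0.084,"dz":-0.486,"rx":0,"ry":-0.49,"rz":0,"gripper":0.6},{"dx":-0.568,"dy":0.084,"dz":-0.486,"rx":0,"ry":-0.49,"rz":0,"gripper":0.6},{"dx":-0.568,"dy":0.084,"dz":-0.486,"rx":0,"ry":-0.49,"rz":0,"gripper":0.6},{"dx":-0.568,"dy":0.084,"dz":-0.486,"rx":0,"ry":-0.49,"rz":0,"gripper":0.6}]' 40
python3 - <<'E'
from h import *
p,d=read_camera('scene'); cv2.imwrite('pics/s2.png',p[150:300,300:500,::-1].repeat(4,0).repeat(4,1)); s=status.observe(); print(s['tool_pos'],s['tool_rot'],s['qpos'],s['contact_force'],s['opening'])
go(.461,-.160,.0755,104)
E
```

```text
time: 2.02
tool_pos: [0.4609, -0.1588, 0.1601]
tool_rot: [-1.571, -0.0, 1.816]
contact_force: [0.3, 0.6, 0.3]
opening: 0.055
[ 0.46098891 -0.15862496  0.1603321 ] [-1.57142453e+00  5.21724954e-05  1.81645388e+00] [-4.89006783e-01  3.62399854e-01  1.74759834e+00  4.45748977e-04
  1.03109337e+00 -2.30568964e+00] [-1.07337287  0.12768492  0.80548731] 0.05502191759598087
d [-0.0013  0.0848  0.0004] r [ 0.0006  0.0013 -0.0001]
```

View pics/s2.png

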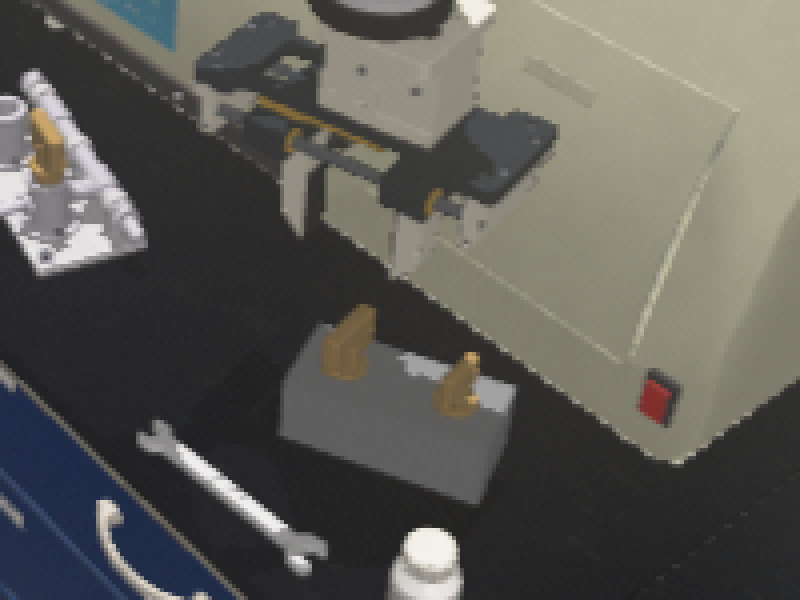

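```bash
python3 -m creep '[{"dx":-0.001,"dy":0.02,"dz":0,"rx":0,"ry":0,"rz":0,"gripper":0.45},{"dx":-0.001,"dy":0.05,"dz":0,"rx":0,"ry":0,"rz":0,"gripper":0.45},{"dx":-0.001,"dy":0.07,"dz":0,"rx":0,"ry":0,"rz":0,"gripper":0.45},{"dx":-0.001,"dy":0.085,"dz":0,"rx":0,"ry":0,"rz":0,"gripper":0.45},{"dx":-0.001,"dy":0.085,"dz":0,"rx":0,"ry":0,"rz":0,"gripper":0.45},{"dx":-0.001,"dy":0.085,"dz":0,"rx":0,"ry":0,"rz":0,"gripper":0.45}]' 40
python3 - <<'E'
from h import *
p,d=read_camera('scene'); cv2.imwrite('pics/s3.png',p[180:280,340:460,::-1].repeat(5,0).repeat(5,1)); s=status.observe(); print(s['tool_pos'],s['contact_force'],s['opening'])
E
```

```text
time: 2.82
tool_pos: [0.4617, -0.1604, 0.0757]
tool_rot: [-1.572, 0.001, 1.816]
contact_force: [-0.3, -0.3, -0.5]
opening: 0.0416
[ 0.46179344 -0.16063236  0.07575243] [ 0.65361719 -0.59241868  0.61372805] 0.0413014886695865
```

View pics/s3.png

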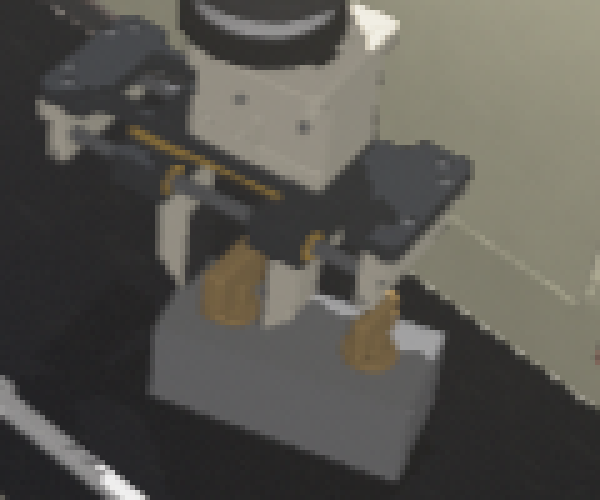

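The fingers straddle the large wing, at about (235,280) in the crop, and are clear of the small plug. Next I close them.

```bash
python3 -m creep '[{"dx":0,"dy":0,"dz":0,"rx":0,"ry":0,"rz":0,"gripper":0},{"dx":0,"dy":0,"dz":0,"rx":0,"ry":0,"rz":0,"gripper":0},{"dx":0,"dy":0,"dz":0,"rx":0,"ry":0,"rz":0,"gripper":0},{"dx":0,"dy":0,"dz":0,"rx":0,"ry":0,"rz":0,"gripper":0},{"dx":0,"dy":0,"dz":0,"rx":0,"ry":0,"rz":0,"gripper":0},{"dx":0,"dy":0,"dz":0,"rx":0,"ry":0,"rz":0,"gripper":0},{"dx":0,"dy":0,"dz":0,"rx":0,"ry":0,"rz":0,"gripper":0},{"dx":0,"dy":0,"dz":0,"rx":0,"ry":0,"rz":0,"gripper":0}]' 20
python3 -m creep '[{"dx":0,"dy":0,"dz":0,"rx":0,"ry":0,"rz":0,"gripper":0},{"dx":0,"dy":0,"dz":0,"rx":0,"ry":0,"rz":0,"gripper":0}]' 58
```

```text
time: 3.88
tool_pos: [0.4611, -0.1609, 0.0747]
tool_rot: [-1.571, -0.0, 1.815]
contact_force: [-1.0, 0.0, 2.7]
opening: 0.0121
time: 4.12
tool_pos: [0.4611, -0.1609, 0.0747]
tool_rot: [-1.571, -0.0, 1.815]
contact_force: [-0.6, 0.2, 2.8]
opening: 0.0119
```

```bash
python3 -m creep '[{"dx":0,"dy":-0.02,"dz":0,"rx":0,"ry":0,"rz":0,"gripper":0},{"dx":0,"dy":-0.05,"dz":0,"rx":0,"ry":0,"rz":0,"gripper":0},{"dx":0,"dy":-0.08,"dz":0,"rx":0,"ry":0,"rz":0,"gripper":0},{"dx":0,"dy":-0.12,"dz":0,"rx":0,"ry":0,"rz":0,"gripper":0},{"dx":0,"dy":-0.12,"dz":0,"rx":0,"ry":0,"rz":0,"gripper":0},{"dx":0,"dy":-0.12,"dz":0,"rx":0,"ry":0,"rz":0,"gripper":0}]'
python3 - <<'E'
from h import *
s=status.observe(); print(s['contact_force'])
p,d=read_camera('scene'); cv2.imwrite('pics/s4.png',p[160:280,340:460,::-1].repeat(5,0).repeat(5,1))
p,d=read_camera('top'); cv2.imwrite('pics/t4.png',p[140:230,360:450,::-1].repeat(6,0).repeat(6,1))
go(.451,.192,.20,75)
E
```

```text
time: 4.88
tool_pos: [0.4606, -0.1606, 0.1937]
tool_rot: [-1.57, -0.001, 1.815]
contact_force: [-0.7, -0.1, -2.6]
opening: 0.0119
[-0.67556964 -0.14506307 -2.6318992 ]
d [ 0.3444 -0.0063 -0.0761] r [-0.0026  0.506   0.0015]
```

View pics/s4.png

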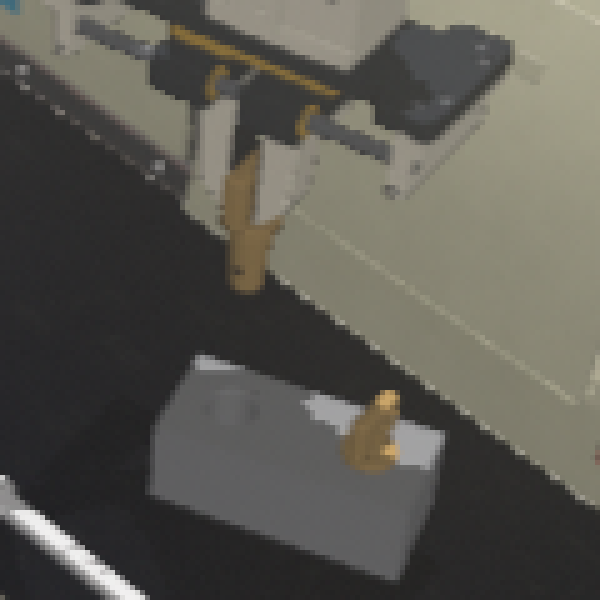

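View pics/t4.png

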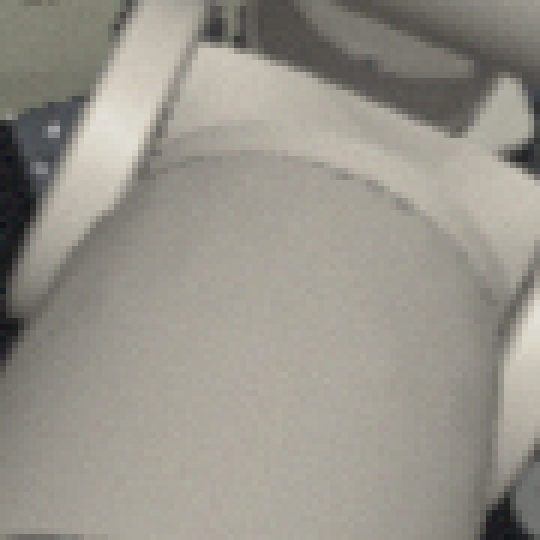

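```bash
python3 -m creep '[{"dx":0.04,"dy":-0.006,"dz":-0.01,"rx":0,"ry":0.06,"rz":0,"gripper":0},{"dx":0.09,"dy":-0.006,"dz":-0.02,"rx":0,"ry":0.13,"rz":0,"gripper":0},{"dx":0.14,"dy":-0.006,"dz":-0.031,"rx":0,"ry":0.2,"rz":0,"gripper":0},{"dx":0.19,"dy":-0.006,"dz":-0.042,"rx":0,"ry":0.28,"rz":0,"gripper":0},{"dx":0.24,"dy":-0.006,"dz":-0.053,"rx":0,"ry":0.35,"rz":0,"gripper":0},{"dx":0.29,"dy":-0.006,"dz":-0.064,"rx":0,"ry":0.43,"rz":0,"gripper":0},{"dx":0.325,"dy":-0.006,"dz":-0.072,"rx":0,"ry":0.48,"rz":0,"gripper":0},{"dx":0.344,"dy":-0.006,"dz":-0.076,"rx":-0.002,"ry":0.506,"rz":0.001,"gripper":0},{"dx":0.344,"dy":-0.006,"dz":-0.076,"rx":-0.002,"ry":0.506,"rz":0.001,"gripper":0},{"dx":0.344,"dy":-0.006,"dz":-0.076,"rx":-0.002,"ry":0.506,"rz":0.001,"gripper":0},{"dx":0.344,"dy":-0.006,"dz":-0.076,"rx":-0.002,"ry":0.506,"rz":0.001,"gripper":0}]'
python3 - <<'E'
from h import *
s=status.observe(); print(s['contact_force'],s['torque'])
p,d=read_camera('scene'); cv2.imwrite('pics/s5full.png',p[...,::-1]); np.save('pics/s5d.npy',d); cv2.imwrite('pics/s5.png',p[100:230,240:370,::-1].repeat(4,0).repeat(4,1))
go(.451,.192,.13,75)
E
```

```text
time: 6.35
tool_pos: [0.4517, 0.1904, 0.2004]
tool_rot: [-1.572, 0.001, 1.308]
contact_force: [0.1, -0.4, -2.8]
opening: 0.012
[ 0.11232117 -0.44148358 -2.77894389] [-0.02871099 -0.02245574  0.07196274]
d [0.0013 0.0706 0.0013] r [ 0.0019 -0.0011 -0.0007]
```

View pics/s5.png

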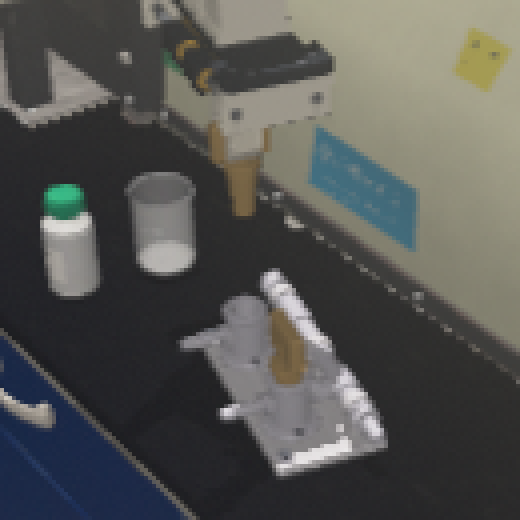

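Run:
```python
from h import *
p=cv2.imread('pics/s5full.png')[...,::-1].copy(); m=bronze(p)
tp=np.array([.4517,.1904,.2004])
for z in(.195,.172,.165,.16,.155,.15,.145,.14):
    u,v=proj('scene',[tp[0],tp[1],z])[0]; r=int(round(v)); cols=np.flatnonzero(m[r,285:320])+285
    # subpixel edges with saturation profile
    S=p[r].astype(int); 
    print(z,u.round(2),v.round(2),(cols.min(),cols.max(),cols.mean()) if len(cols) else None)
h=cv2.cvtColor(p,cv2.COLOR_RGB2HSV)
print(h[140:155,292:310,1])
c,M=cal('scene'); dist=np.linalg.norm(tp-c['xyz']); print('mm/px',dist/c['fx']*1000)
a=np.deg2rad(-15); ex=np.array([np.cos(a),np.sin(a),0]); print(proj('scene',tp+.01*ex)-proj('scene',tp), proj('scene',tp+.01*np.array([-ex[1],ex[0],0]))-proj('scene',tp))
```

```text
0.195 298.8 134.11 (np.int64(292), np.int64(306), np.float64(296.0))
0.172 299.24 141.38 (np.int64(296), np.int64(304), np.float64(300.0))
0.165 299.37 143.56 (np.int64(297), np.int64(303), np.float64(300.0))
0.16 299.46 145.11 (np.int64(297), np.int64(303), np.float64(300.0))
0.155 299.55 146.64 (np.int64(297), np.int64(303), np.float64(300.0))
0.15 299.64 148.17 (np.int64(297), np.int64(303), np.float64(300.0))
0.145 299.73 149.7 (np.int64(298), np.int64(303), np.float64(300.5))
0.14 299.82 151.21 (np.int64(298), np.int64(303), np.float64(300.5))
[[ 43  90 103  99  81  60  69  84  98 100  94  99  98  53  36  36  36  37]
 [ 11  33  30  58 102  98 101 105 106 104 102 102  97  40  38  36  36  36]
 [  6   0   5  46  91 104 107 106 107 106 104 100  58  32  38  38  36  36]
 [  6   6   6  16  82 101 105 106 106 105 105  96  58  32  34  35  38  40]
 [  6   5   5   0  60  94 105 106 107 106 104  94  60  18  26  29  32  38]
 [  6   6   6   6  40  88 103 104 105 104 106  94  53   4  11  22  34  36]
 [  6   6   0   0  28  88 104 103 104 106 103  91  35   8   8   8  14  32]
 [  6   0   6   6  20  86 101 103 106 106 102  81  21  14   4   8   4  11]
 [  0   6  11   5   6  80 101 106 107 105 104  88  27  21  14   8   9   7]
 [  6  11   6   0   6  46  91 106 108 104 102  88  22  19  21  18   5   5]
 [  0  11  11   5   0  20  88 106 104 105 104  88  16  13  12  17  14   7]
 [  6   0   6   5  11  37  89 106 105 105 105  91  15   0   5  10  16  17]
 [  5   0   6   6  11  20  88 106 106 105 104  89  15   5  11   5   5   9]
 [  0   0   0   6   0   5  73 101 107 106  98  58   6   5   6   5  11  11]
 [  0  11   6   0   0   0  20  40  51  47  36  10   5  11   5  11   5   5]]
mm/px 2.779857579849476
[[ 3.43833853 -0.71632452]] [[-1.1984084  -1.64806233]]
```

Run:
```python
from h import *
go(.4497,.1924,.128,75)
```

```text
d [0.0014 0.0726 0.0027] r [ 0.0019 -0.0011 -0.0007]
```

```bash
python3 -m creep '[{"dx":0.0014,"dy":0.02,"dz":0.0027,"rx":0.002,"ry":0,"rz":0,"gripper":0},{"dx":0.0014,"dy":0.045,"dz":0.0027,"rx":0.002,"ry":0,"rz":0,"gripper":0},{"dx":0.0014,"dy":0.065,"dz":0.0027,"rx":0.002,"ry":0,"rz":0,"gripper":0},{"dx":0.0014,"dy":0.0726,"dz":0.0027,"rx":0.002,"ry":0,"rz":0,"gripper":0},{"dx":0.0014,"dy":0.0726,"dz":0.0027,"rx":0.002,"ry":0,"rz":0,"gripper":0},{"dx":0.0014,"dy":0.0726,"dz":0.0027,"rx":0.002,"ry":0,"rz":0,"gripper":0}]'
python3 - <<'E'
from h import *
s=status.observe(); print(s['contact_force'],s['torque'],s['tool_pos'])
p,d=read_camera('scene'); cv2.imwrite('pics/s6full.png',p[...,::-1]); cv2.imwrite('pics/s6.png',cv2.resize(p[140:210,265:335,::-1],None,fx=8,fy=8,interpolation=cv2.INTER_CUBIC))
tp=s['tool_pos']
h=cv2.cvtColor(p,cv2.COLOR_RGB2HSV); print(h[160:178,290:312,1]); g=cv2.cvtColor(p,cv2.COLOR_RGB2GRAY); print(g[170:186,290:312])
for z in(.085,.08,.075,.07,.065,.052): print(z,proj('scene',[tp[0],tp[1],z]))
E
```

```text
time: 7.15
tool_pos: [0.4502, 0.1933, 0.1289]
tool_rot: [-1.572, -0.0, 1.309]
contact_force: [0.1, -0.3, -1.7]
opening: 0.0115
[ 0.12989146 -0.27740592 -1.67124257] [ 0.05885981 -0.03596336 -0.03710887] [0.45021114 0.19325828 0.12893452]
[[  6   6  57  98 107 107  75  40  29  28  29  27  28  32  48  67  40  20
   11  11   5  16]
 [  0   0  38  90 107 107  86  48  24  41  61  67  80  94  95  81   6   6
    6  11   5  11]
 [  0   6   6  36  63  76  85  81  82 101 105 103 104 106  98  75   6  11
    5   5   5   5]
 [  6   0   6   6   6  45  90 105 107 102 101 103 105 103  93  32   6   5
    0   5   0   5]
 [  6   0   6   6   0  11  56  96 108 109 109 107 106  99  77  11   6   5
    0   5   5  11]
 [  6   0   6   6   6   0  38  89 109 109 105 106 106 101  68   6   6   6
    6  11   0   6]
 [  6   0   6   6   6   0  11  83 103 108 107 107 105  99  63   6   6   6
    6   0   6   0]
 [  0   0   6   0   6   6   0  81 100 106 107 106 106 100  67   6  11   6
    9   7   5   6]
 [  6   6   0  12   6  11   6  65  97 108 109 108 105  96  51  10   9   8
    7   7   6   0]
 [  6   6   6   6   6   6
[... 1815 characters left out ...]
7
   92  99  99  98]
 [ 36  38  39  45  75 106 113 114 123 124 122 123 122 123 122 117 112 102
   87  93  99  97]
 [ 71  99 103  98 101 126 129 121 123 126 128 129 127 125 122 116 109  98
   85  90  97  98]
 [144 126 128 130 135 138 132 131 125 126 128 129 129 125 120 115 110 100
   86  87  92  98]
 [137 144 142 138 130 122 125 129 126 125 127 130 129 126 122 114 117 113
   85  86  87 102]
 [139 136 132 127 119 110 117 124 124 125 127 129 128 126 121 114 112 107
   86  87  86 107]]
0.085 [[299.80796541 167.11921087]]
0.08 [[299.89529511 168.54390035]]
0.075 [[299.98219069 169.96150769]]
0.07 [[300.06865538 171.37208556]]
0.065 [[300.15469238 172.77568612]]
0.052 [[300.37640961 176.39276285]]
```

View pics/s6.png

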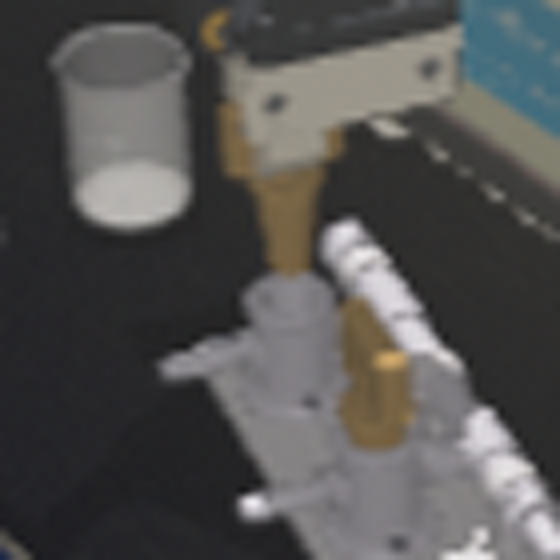

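The plug's axis, at about (300.6,172), lines up with the rim centre at about (300.8,176.5). Next I lower it into the mouth.

```bash
python3 -m creep '[{"dx":-0.0005,"dy":0.006,"dz":0,"rx":0,"ry":0,"rz":0,"gripper":0},{"dx":-0.0005,"dy":0.012,"dz":0,"rx":0,"ry":0,"rz":0,"gripper":0},{"dx":-0.0005,"dy":0.018,"dz":0,"rx":0,"ry":0,"rz":0,"gripper":0},{"dx":-0.0005,"dy":0.024,"dz":0,"rx":0,"ry":0,"rz":0,"gripper":0},{"dx":-0.0005,"dy":0.03,"dz":0,"rx":0,"ry":0,"rz":0,"gripper":0},{"dx":-0.0005,"dy":0.03,"dz":0,"rx":0,"ry":0,"rz":0,"gripper":0}]'
python3 - <<'E'
from h import *
for i in range(1):
    s=status.observe(); print(s['contact_force'],s['torque'],s['tool_pos'],s['joint_efforts'])
E
```

```text
time: 7.95
tool_pos: [0.4492, 0.1927, 0.0975]
tool_rot: [-1.57, 0.001, 1.309]
contact_force: [-0.1, 0.2, -1.4]
opening: 0.0119
[-0.1139827   0.20475314 -1.36262536] [-0.03721777  0.03117405 -0.00168957] [0.449167   0.19266793 0.09754057] [-1.69172231e-02 -4.29638386e+01 -1.84434682e+01  2.37242893e-03
 -4.49214076e-04  4.02086914e-05]
```

```bash
python3 -m creep '[{"dx":0,"dy":0.001,"dz":0,"rx":0,"ry":0,"rz":0,"gripper":0},{"dx":0,"dy":0.002,"dz":0,"rx":0,"ry":0,"rz":0,"gripper":0},{"dx":0,"dy":0.002,"dz":0,"rx":0,"ry":0,"rz":0,"gripper":0}]'
python3 -m creep '[{"dx":0,"dy":0.001,"dz":0,"rx":0,"ry":0,"rz":0,"gripper":0},{"dx":0,"dy":0.001,"dz":0,"rx":0,"ry":0,"rz":0,"gripper":0}]'
python3 -m creep '[{"dx":0,"dy":0.001,"dz":0,"rx":0,"ry":0,"rz":0,"gripper":0},{"dx":0,"dy":0.001,"dz":0,"rx":0,"ry":0,"rz":0,"gripper":0}]'
```

```text
time: 8.32
tool_pos: [0.4495, 0.1928, 0.0962]
tool_rot: [-1.571, 0.0, 1.309]
contact_force: [-1.0, 0.5, -2.7]
opening: 0.0116
time: 8.57
tool_pos: [0.4495, 0.1927, 0.0951]
tool_rot: [-1.571, 0.0, 1.309]
contact_force: [-0.3, -0.1, -1.2]
opening: 0.0118
time: 8.82
tool_pos: [0.4494, 0.1927, 0.094]
tool_rot: [-1.571, 0.0, 1.309]
contact_force: [-0.4, 0.4, -2.3]
opening: 0.0113
```

```bash
for i in 1; do python3 -m creep '[{"dx":0,"dy":0.001,"dz":0,"rx":0,"ry":0,"rz":0,"gripper":0},{"dx":0,"dy":0.001,"dz":0,"rx":0,"ry":0,"rz":0,"gripper":0}]'; done
python3 -m creep '[{"dx":0,"dy":0.001,"dz":0,"rx":0,"ry":0,"rz":0,"gripper":0},{"dx":0,"dy":0.001,"dz":0,"rx":0,"ry":0,"rz":0,"gripper":0}]'
```

```text
time: 9.07
tool_pos: [0.4494, 0.1928, 0.093]
tool_rot: [-1.571, 0.0, 1.309]
contact_force: [-0.4, 0.2, -1.6]
opening: 0.0116
time: 9.32
tool_pos: [0.4495, 0.1928, 0.092]
tool_rot: [-1.571, 0.0, 1.309]
contact_force: [0.1, 0.2, -2.3]
opening: 0.0115
```

```bash
python3 -m creep '[{"dx":0,"dy":0.001,"dz":0,"rx":0,"ry":0,"rz":0,"gripper":0},{"dx":0,"dy":0.001,"dz":0,"rx":0,"ry":0,"rz":0,"gripper":0}]'
python3 -m creep '[{"dx":0,"dy":0.001,"dz":0,"rx":0,"ry":0,"rz":0,"gripper":0},{"dx":0,"dy":0.001,"dz":0,"rx":0,"ry":0,"rz":0,"gripper":0}]'
```

```text
time: 9.57
tool_pos: [0.4495, 0.1928, 0.0911]
tool_rot: [-1.571, 0.0, 1.309]
contact_force: [-0.1, 0.8, -1.1]
opening: 0.0114
time: 9.82
tool_pos: [0.4495, 0.1929, 0.0901]
tool_rot: [-1.571, 0.0, 1.309]
contact_force: [0.0, 1.7, -1.2]
opening: 0.0113
```

```bash
python3 -m creep '[{"dx":0,"dy":0.0008,"dz":0,"rx":0,"ry":0,"rz":0,"gripper":0},{"dx":0,"dy":0.0008,"dz":0,"rx":0,"ry":0,"rz":0,"gripper":0}]'
python3 - <<'E'
from h import *
s=status.observe(); print(s['contact_force'],s['torque'])
E
```

```text
time: 10.07
tool_pos: [0.4495, 0.1929, 0.0893]
tool_rot: [-1.571, 0.0, 1.309]
contact_force: [-0.8, 2.4, -1.9]
opening: 0.0115
[-0.78322918  2.36350424 -1.8570846 ] [ 0.55995561  0.11069803 -0.01367299]
```

```bash
python3 -m creep '[{"dx":0.0005,"dy":0,"dz":0,"rx":0,"ry":0,"rz":0,"gripper":0},{"dx":0.0005,"dy":0,"dz":0,"rx":0,"ry":0,"rz":0,"gripper":0}]'
python3 -m creep '[{"dx":0,"dy":0.0007,"dz":0,"rx":0,"ry":0,"rz":0,"gripper":0},{"dx":0,"dy":0.0007,"dz":0,"rx":0,"ry":0,"rz":0,"gripper":0}]'
python3 - <<'E'
from h import *
s=status.observe(); print(s['contact_force'],s['torque'])
E
```

```text
time: 10.32
tool_pos: [0.4495, 0.1931, 0.0893]
tool_rot: [-1.571, 0.001, 1.309]
contact_force: [0.0, 0.6, -0.9]
opening: 0.0116
time: 10.58
tool_pos: [0.4495, 0.1931, 0.0885]
tool_rot: [-1.571, 0.001, 1.309]
contact_force: [-0.8, 1.3, -1.7]
opening: 0.0117
[-0.78514962  1.30457975 -1.68908095] [0.19183677 0.1502541  0.00119919]
```

```bash
python3 -m creep '[{"dx":0.0005,"dy":0.0007,"dz":0.0002,"rx":0,"ry":0,"rz":0,"gripper":0},{"dx":0.0005,"dy":0.0007,"dz":0.0002,"rx":0,"ry":0,"rz":0,"gripper":0}]'
python3 -m creep '[{"dx":0,"dy":0.0007,"dz":0,"rx":0,"ry":0,"rz":0,"gripper":0},{"dx":0,"dy":0.0007,"dz":0,"rx":0,"ry":0,"rz":0,"gripper":0}]'
python3 - <<'E'
from h import *
s=status.observe(); print(s['contact_force'],s['torque'])
E
```

```text
time: 10.82
tool_pos: [0.4494, 0.1934, 0.0878]
tool_rot: [-1.571, 0.001, 1.309]
contact_force: [-1.0, -2.5, -0.9]
opening: 0.0117
time: 11.08
tool_pos: [0.4495, 0.1934, 0.0872]
tool_rot: [-1.571, 0.001, 1.309]
contact_force: [-1.4, -4.3, 0.9]
opening: 0.0115
[-1.37243691 -4.34110594  0.93703419] [-0.7986938   0.22131726 -0.00310351]
```

```bash
python3 -m creep '[{"dx":-0.0003,"dy":0,"dz":0.0003,"rx":0,"ry":0,"rz":0,"gripper":0},{"dx":-0.0003,"dy":0,"dz":0.0003,"rx":0,"ry":0,"rz":0,"gripper":0}]'
python3 -m creep '[{"dx":0,"dy":0.0005,"dz":0,"rx":0,"ry":0,"rz":0,"gripper":0},{"dx":0,"dy":0.0005,"dz":0,"rx":0,"ry":0,"rz":0,"gripper":0}]'
python3 - <<'E'
from h import *
s=status.observe(); print(s['contact_force'],s['torque'])
E
```

```text
time: 11.32
tool_pos: [0.4494, 0.1934, 0.0872]
tool_rot: [-1.571, 0.0, 1.309]
contact_force: [-0.0, -3.6, -1.5]
opening: 0.0116
time: 11.58
tool_pos: [0.4494, 0.1934, 0.0869]
tool_rot: [-1.571, 0.0, 1.309]
contact_force: [0.1, -4.4, 3.8]
opening: 0.0117
[ 0.11086603 -4.382007    3.83400131] [-1.00102494  0.09169798 -0.04610229]
```

```bash
python3 -m creep '[{"dx":-0.0004,"dy":0,"dz":0,"rx":0,"ry":0,"rz":0,"gripper":0},{"dx":-0.0004,"dy":0,"dz":0,"rx":0,"ry":0,"rz":0,"gripper":0}]'
python3 -m creep '[{"dx":0,"dy":0.0004,"dz":0,"rx":0,"ry":0,"rz":0,"gripper":0},{"dx":0,"dy":0.0004,"dz":0,"rx":0,"ry":0,"rz":0,"gripper":0}]'
python3 - <<'E'
from h import *
s=status.observe(); print(s['contact_force'],s['torque'])
E
```

```text
time: 11.82
tool_pos: [0.4494, 0.1933, 0.0869]
tool_rot: [-1.572, -0.0, 1.309]
contact_force: [-0.6, -2.8, 3.6]
opening: 0.0115
time: 12.08
tool_pos: [0.4494, 0.1933, 0.0866]
tool_rot: [-1.572, -0.0, 1.309]
contact_force: [0.1, -3.1, 5.3]
opening: 0.012
[ 0.13471183 -3.07671993  5.26400615] [-0.65036806  0.09010616 -0.00413986]
```

```bash
python3 -m creep '[{"dx":-0.0004,"dy":0.0003,"dz":0,"rx":0,"ry":0,"rz":0,"gripper":0},{"dx":-0.0004,"dy":0.0003,"dz":0,"rx":0,"ry":0,"rz":0,"gripper":0}]'
python3 -m creep '[{"dx":0,"dy":0.0003,"dz":0,"rx":0,"ry":0,"rz":0,"gripper":0},{"dx":0,"dy":0.0003,"dz":0,"rx":0,"ry":0,"rz":0,"gripper":0}]'
python3 - <<'E'
from h import *
s=status.observe(); print(s['contact_force'],s['torque'])
p,d=read_camera('scene'); cv2.imwrite('pics/s7.png',cv2.resize(p[140:210,265:335,::-1],None,fx=8,fy=8,interpolation=cv2.INTER_CUBIC))
E
```

```text
time: 12.32
tool_pos: [0.4494, 0.1932, 0.0865]
tool_rot: [-1.572, -0.001, 1.309]
contact_force: [-1.2, -2.0, 5.8]
opening: 0.0114
time: 12.58
tool_pos: [0.4494, 0.1933, 0.0864]
tool_rot: [-1.572, -0.001, 1.309]
contact_force: [-0.1, -1.9, 7.9]
opening: 0.0116
[-0.10088763 -1.88626989  7.89295047] [-0.32830588  0.27302992 -0.00561606]
```

View pics/s7.png

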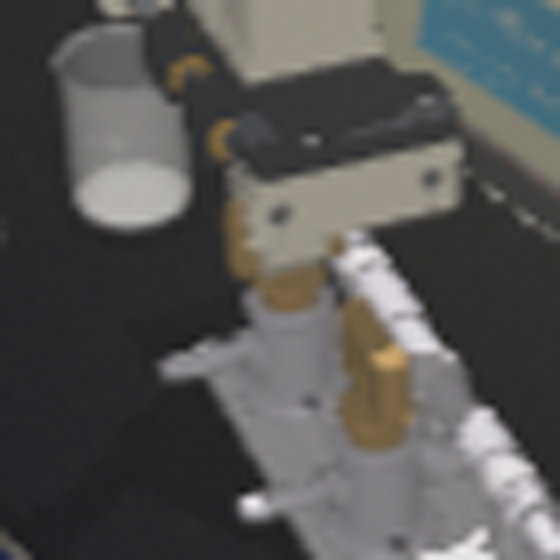

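```bash
python3 -m creep '[{"dx":-0.0002,"dy":0.0005,"dz":0,"rx":0,"ry":0,"rz":0,"gripper":0},{"dx":-0.0002,"dy":0.0005,"dz":0,"rx":0,"ry":0,"rz":0,"gripper":0}]' 60
python3 -m creep '[{"dx":-0.0001,"dy":0.0003,"dz":0,"rx":0,"ry":0,"rz":0,"gripper":0},{"dx":-0.0001,"dy":0.0003,"dz":0,"rx":0,"ry":0,"rz":0,"gripper":0}]'
```

```text
time: 12.88
tool_pos: [0.4494, 0.1933, 0.0861]
tool_rot: [-1.572, -0.001, 1.309]
contact_force: [-0.9, -1.6, 8.9]
opening: 0.0114
time: 13.12
tool_pos: [0.4494, 0.1932, 0.086]
tool_rot: [-1.572, -0.001, 1.309]
contact_force: [-2.9, -0.9, 11.8]
opening: 0.0111
```

```bash
python3 -m creep '[{"dx":-0.0001,"dy":0.0004,"dz":0.0001,"rx":0,"ry":0,"rz":0,"gripper":0},{"dx":-0.0001,"dy":0.0004,"dz":0.0001,"rx":0,"ry":0,"rz":0,"gripper":0}]'
python3 -m creep '[{"dx":0,"dy":0.0003,"dz":0.0001,"rx":0,"ry":0,"rz":0,"gripper":0},{"dx":0,"dy":0.0003,"dz":0.0001,"rx":0,"ry":0,"rz":0,"gripper":0}]'
```

```text
time: 13.38
tool_pos: [0.4494, 0.1932, 0.0858]
tool_rot: [-1.573, -0.002, 1.309]
contact_force: [-2.9, -1.0, 13.6]
opening: 0.0116
time: 13.62
tool_pos: [0.4494, 0.1932, 0.0857]
tool_rot: [-1.573, -0.002, 1.309]
contact_force: [-3.2, -1.1, 14.9]
opening: 0.0118
```

```bash
python3 -m creep '[{"dx":0,"dy":0.0003,"dz":0.0003,"rx":0,"ry":0.0,"rz":0,"gripper":0},{"dx":0,"dy":0.0004,"dz":0.0003,"rx":0,"ry":0.03,"rz":0,"gripper":0}]'
python3 - <<'E'
from h import *
s=status.observe(); print(s['contact_force'],s['torque'])
E
```

```text
time: 13.88
tool_pos: [0.4494, 0.1933, 0.0855]
tool_rot: [-1.574, -0.002, 1.279]
contact_force: [-2.8, -1.8, 15.1]
opening: 0.0115
[-2.75179792 -1.75782225 15.07117488] [-0.28940151  0.54427507  0.10813642]
```

```bash
python3 -m creep '[{"dx":0,"dy":0.0003,"dz":0.0003,"rx":0,"ry":0.03,"rz":0,"gripper":0},{"dx":0,"dy":0.0005,"dz":0.0003,"rx":0,"ry":0.06,"rz":0,"gripper":0}]'
python3 -m creep '[{"dx":-0.0001,"dy":0.0002,"dz":0.0002,"rx":0,"ry":0.03,"rz":0,"gripper":0},{"dx":-0.0001,"dy":0.0003,"dz":0.0002,"rx":0,"ry":0.06,"rz":0,"gripper":0}]'
python3 - <<'E'
from h import *
s=status.observe(); print(s['contact_force'],s['torque'])
E
```

```text
time: 14.12
tool_pos: [0.4494, 0.1934, 0.0852]
tool_rot: [-1.574, -0.003, 1.218]
contact_force: [-2.4, -1.2, 17.0]
opening: 0.0116
time: 14.38
tool_pos: [0.4494, 0.1935, 0.0849]
tool_rot: [-1.574, -0.003, 1.158]
contact_force: [-2.6, -1.7, 16.6]
opening: 0.0116
[-2.60255636 -1.73911612 16.58728987] [-0.228977    0.39717973  0.25232577]
```

```bash
python3 -m creep '[{"dx":-0.0001,"dy":0.0002,"dz":0.0002,"rx":0,"ry":0.03,"rz":0,"gripper":0},{"dx":-0.0001,"dy":0.0004,"dz":0.0002,"rx":0,"ry":0.06,"rz":0,"gripper":0}]'
python3 -m creep '[{"dx":-0.0001,"dy":0.0001,"dz":0.0002,"rx":0,"ry":0.03,"rz":0,"gripper":0},{"dx":-0.0001,"dy":0.0003,"dz":0.0002,"rx":0,"ry":0.06,"rz":0,"gripper":0}]'
python3 - <<'E'
from h import *
s=status.observe(); print(s['contact_force'],s['torque'])
E
```

```text
time: 14.62
tool_pos: [0.4494, 0.1936, 0.0848]
tool_rot: [-1.575, -0.004, 1.098]
contact_force: [-1.9, -0.6, 18.1]
opening: 0.0115
time: 14.88
tool_pos: [0.4495, 0.1937, 0.0846]
tool_rot: [-1.575, -0.005, 1.038]
contact_force: [-1.0, -0.7, 19.4]
opening: 0.0117
[-1.01934335 -0.74724506 19.43990082] [-0.14872543  0.38159331  0.23606667]
```

```bash
python3 -m creep '[{"dx":0,"dy":0.0,"dz":0.0001,"rx":0,"ry":0.03,"rz":0,"gripper":0},{"dx":0,"dy":0.0,"dz":0.0001,"rx":0,"ry":0.06,"rz":0,"gripper":0}]'
python3 - <<'E'
from h import *
s=status.observe(); print(s['contact_force'],s['torque'])
E
```

```text
time: 15.12
tool_pos: [0.4495, 0.1938, 0.0845]
tool_rot: [-1.575, -0.005, 0.978]
contact_force: [-0.7, -0.6, 17.8]
opening: 0.0113
[-0.73624516 -0.55083801 17.75875875] [-0.1561614   0.19369709  0.2224706 ]
```

```bash
python3 -m creep '[{"dx":0,"dy":0.0001,"dz":0.0,"rx":0,"ry":0.03,"rz":0,"gripper":0},{"dx":0,"dy":0.0002,"dz":0.0,"rx":0,"ry":0.06,"rz":0,"gripper":0}]'
python3 -m creep '[{"dx":0,"dy":0.0001,"dz":0.0,"rx":0,"ry":0.03,"rz":0,"gripper":0},{"dx":0,"dy":0.0002,"dz":0.0,"rx":0,"ry":0.06,"rz":0,"gripper":0}]'
python3 - <<'E'
from h import *
s=status.observe(); print(s['contact_force'],s['torque'])
E
```

```text
time: 15.38
tool_pos: [0.4496, 0.1939, 0.0844]
tool_rot: [-1.575, -0.006, 0.918]
contact_force: [-0.1, -0.3, 18.7]
opening: 0.0115
time: 15.62
tool_pos: [0.4496, 0.194, 0.0843]
tool_rot: [-1.574, -0.006, 0.858]
contact_force: [-1.4, 1.6, 19.1]
opening: 0.0116
[-1.4187765   1.57426375 19.08440311] [0.04284213 0.23965823 0.19264467]
```

```bash
python3 -m creep '[{"dx":0,"dy":0.0001,"dz":0.0001,"rx":0,"ry":0.03,"rz":0,"gripper":0},{"dx":0.0001,"dy":0.0001,"dz":0.0001,"rx":0,"ry":0.06,"rz":0,"gripper":0}]'
python3 -m creep '[{"dx":0,"dy":0.0001,"dz":0.0001,"rx":0,"ry":0.03,"rz":0,"gripper":0},{"dx":0.0001,"dy":0.0001,"dz":0.0001,"rx":0,"ry":0.06,"rz":0,"gripper":0}]'
python3 - <<'E'
from h import *
s=status.observe(); print(s['contact_force'],s['torque'])
E
```

```text
time: 15.88
tool_pos: [0.4497, 0.1941, 0.0842]
tool_rot: [-1.574, -0.006, 0.799]
contact_force: [-1.7, 0.3, 18.7]
opening: 0.0116
time: 16.12
tool_pos: [0.4498, 0.1942, 0.0842]
tool_rot: [-1.574, -0.007, 0.739]
contact_force: [0.3, -0.2, 19.5]
opening: 0.0117
[ 0.32286783 -0.16894731 19.5357789 ] [-0.13700704  0.15722652  0.29610545]
```

```bash
python3 -m creep '[{"dx":0,"dy":0.0001,"dz":0,"rx":0,"ry":0.03,"rz":0,"gripper":0},{"dx":0,"dy":0.0001,"dz":0,"rx":0,"ry":0.06,"rz":0,"gripper":0}]'
python3 -m creep '[{"dx":0,"dy":0.0001,"dz":0,"rx":0,"ry":0.03,"rz":0,"gripper":0},{"dx":0,"dy":0.0001,"dz":0,"rx":0,"ry":0.06,"rz":0,"gripper":0}]'
python3 -m creep '[{"dx":0,"dy":0.0001,"dz":0,"rx":0,"ry":0.03,"rz":0,"gripper":0},{"dx":0,"dy":0.0001,"dz":0,"rx":0,"ry":0.06,"rz":0,"gripper":0}]'
python3 - <<'E'
from h import *
s=status.observe(); print(s['contact_force'],s['torque'])
E
```

```text
time: 16.38
tool_pos: [0.4499, 0.1943, 0.0841]
tool_rot: [-1.573, -0.007, 0.678]
contact_force: [-0.8, 0.6, 17.8]
opening: 0.0115
time: 16.62
tool_pos: [0.45, 0.1943, 0.084]
tool_rot: [-1.573, -0.007, 0.618]
contact_force: [-0.8, 1.2, 17.7]
opening: 0.0116
time: 16.88
tool_pos: [0.4501, 0.1944, 0.084]
tool_rot: [-1.573, -0.008, 0.558]
contact_force: [0.6, 0.9, 18.2]
opening: 0.0118
[ 0.570646    0.86060102 18.20402259] [0.12545266 0.07288718 0.25753403]
```

```bash
python3 -m creep '[{"dx":0,"dy":0.0001,"dz":0,"rx":0,"ry":0.03,"rz":0,"gripper":0},{"dx":0,"dy":0.0002,"dz":0,"rx":0,"ry":0.06,"rz":0,"gripper":0}]'
python3 -m creep '[{"dx":0,"dy":0.0001,"dz":0,"rx":0,"ry":0.03,"rz":0,"gripper":0},{"dx":0,"dy":0.0001,"dz":0,"rx":0,"ry":0.06,"rz":0,"gripper":0}]'
python3 -m creep '[{"dx":0,"dy":0.0001,"dz":0,"rx":0,"ry":0.03,"rz":0,"gripper":0},{"dx":0,"dy":0.0001,"dz":0,"rx":0,"ry":0.06,"rz":0,"gripper":0}]'
python3 - <<'E'
from h import *
s=status.observe(); print(s['contact_force'],s['torque'])
E
```

```text
time: 17.12
tool_pos: [0.4502, 0.1945, 0.0839]
tool_rot: [-1.572, -0.008, 0.498]
contact_force: [0.1, 0.4, 20.7]
opening: 0.0112
time: 17.38
tool_pos: [0.4503, 0.1945, 0.0839]
tool_rot: [-1.572, -0.009, 0.438]
contact_force: [0.3, 2.2, 20.4]
opening: 0.0116
time: 17.62
tool_pos: [0.4504, 0.1945, 0.0838]
tool_rot: [-1.571, -0.009, 0.378]
contact_force: [0.4, 1.2, 19.6]
opening: 0.0116
[ 0.38163754  1.16255638 19.58685193] [0.17449748 0.03525369 0.37679362]
```

```bash
python3 -m creep '[{"dx":0,"dy":0,"dz":0,"rx":0,"ry":0.03,"rz":0,"gripper":0},{"dx":0,"dy":0,"dz":0,"rx":0,"ry":0.06,"rz":0,"gripper":0}]'
python3 -m creep '[{"dx":0,"dy":0,"dz":0,"rx":0,"ry":0.03,"rz":0,"gripper":0},{"dx":0,"dy":0,"dz":0,"rx":0,"ry":0.06,"rz":0,"gripper":0}]'
python3 - <<'E'
from h import *
s=status.observe(); print(s['contact_force'],s['torque'])
E
```

```text
time: 17.88
tool_pos: [0.4505, 0.1946, 0.0838]
tool_rot: [-1.571, -0.009, 0.318]
contact_force: [1.3, 2.0, 19.5]
opening: 0.0116
time: 18.12
tool_pos: [0.4507, 0.1946, 0.0838]
tool_rot: [-1.57, -0.01, 0.258]
contact_force: [2.3, 3.4, 18.8]
opening: 0.0116
[ 2.30337538  3.41691799 18.81607266] [ 0.1262605  -0.14079378  0.33662939]
```

```bash
python3 -m creep '[{"dx":0.0002,"dy":0.0,"dz":0.0002,"rx":0,"ry":0.03,"rz":0,"gripper":0},{"dx":0.0003,"dy":0.0001,"dz":0.0003,"rx":0,"ry":0.06,"rz":0,"gripper":0}]'
python3 -m creep '[{"dx":0.0001,"dy":0,"dz":0.0001,"rx":0,"ry":0.03,"rz":0,"gripper":0},{"dx":0.0002,"dy":0.0001,"dz":0.0001,"rx":0,"ry":0.06,"rz":0,"gripper":0}]'
python3 - <<'E'
from h import *
s=status.observe(); print(s['contact_force'],s['torque'])
E
```

```text
time: 18.38
tool_pos: [0.4508, 0.1947, 0.0837]
tool_rot: [-1.57, -0.009, 0.199]
contact_force: [0.5, -0.7, 20.6]
opening: 0.0117
time: 18.62
tool_pos: [0.4509, 0.1948, 0.0837]
tool_rot: [-1.57, -0.009, 0.139]
contact_force: [-0.7, -1.1, 20.4]
opening: 0.0115
[-0.66948592 -1.05267164 20.44638224] [-0.23143178  0.00831432  0.28958173]
```

```bash
python3 -m creep '[{"dx":0.0,"dy":0.0,"dz":0,"rx":0,"ry":0.03,"rz":0,"gripper":0},{"dx":0.0,"dy":0,"dz":0,"rx":0,"ry":0.06,"rz":0,"gripper":0}]'
python3 -m creep '[{"dx":0.0001,"dy":0,"dz":0,"rx":0,"ry":0.03,"rz":0,"gripper":0},{"dx":0.0001,"dy":0,"dz":0,"rx":0,"ry":0.06,"rz":0,"gripper":0}]'
python3 - <<'E'
from h import *
s=status.observe(); print(s['contact_force'],s['torque'])
E
```

```text
time: 18.88
tool_pos: [0.451, 0.1948, 0.0836]
tool_rot: [-1.569, -0.009, 0.079]
contact_force: [2.1, -0.1, 19.2]
opening: 0.0121
time: 19.12
tool_pos: [0.4512, 0.1948, 0.0836]
tool_rot: [-1.568, -0.009, 0.019]
contact_force: [2.8, -0.1, 19.8]
opening: 0.0116
[ 2.82185755 -0.09496274 19.76490798] [-0.1714501  -0.12306255  0.27000058]
```

```bash
python3 -m creep '[{"dx":0.0002,"dy":0.0,"dz":0,"rx":0,"ry":0.03,"rz":0,"gripper":0},{"dx":0.0003,"dy":0.0001,"dz":0,"rx":0,"ry":0.06,"rz":0,"gripper":0}]'
python3 -m creep '[{"dx":0.0001,"dy":0,"dz":0,"rx":0,"ry":0.03,"rz":0,"gripper":0},{"dx":0.0002,"dy":0,"dz":0,"rx":0,"ry":0.06,"rz":0,"gripper":0}]'
python3 - <<'E'
from h import *
s=status.observe(); print(s['contact_force'],s['torque'])
E
```

```text
time: 19.38
tool_pos: [0.4513, 0.1948, 0.0835]
tool_rot: [-1.568, -0.008, -0.041]
contact_force: [0.3, -0.0, 20.5]
opening: 0.0115
time: 19.62
tool_pos: [0.4515, 0.1948, 0.0835]
tool_rot: [-1.567, -0.008, -0.101]
contact_force: [-0.3, 0.2, 20.6]
opening: 0.0117
[-0.27387922  0.20731836 20.58589701] [-0.22067218  0.06692124  0.31171267]
```

```bash
python3 -m creep '[{"dx":0.0001,"dy":0.0,"dz":0,"rx":0,"ry":0.03,"rz":0,"gripper":0},{"dx":0.0001,"dy":0,"dz":0,"rx":0,"ry":0.06,"rz":0,"gripper":0}]'
python3 -m creep '[{"dx":0.0001,"dy":0,"dz":0,"rx":0,"ry":0.03,"rz":0,"gripper":0},{"dx":0.0002,"dy":0,"dz":0,"rx":0,"ry":0.06,"rz":0,"gripper":0}]'
python3 -m creep '[{"dx":0.0001,"dy":0,"dz":0,"rx":0,"ry":0.03,"rz":0,"gripper":0},{"dx":0.0001,"dy":0.0001,"dz":0,"rx":0,"ry":0.05,"rz":0,"gripper":0}]'
python3 - <<'E'
from h import *
s=status.observe(); print(s['contact_force'],s['torque'])
p,d=read_camera('scene'); cv2.imwrite('pics/s8.png',cv2.resize(p[130:210,255:345,::-1],None,fx=7,fy=7,interpolation=cv2.INTER_CUBIC))
E
```

```text
time: 19.88
tool_pos: [0.4516, 0.1947, 0.0835]
tool_rot: [-1.567, -0.008, -0.161]
contact_force: [0.5, -0.1, 19.5]
opening: 0.0117
time: 20.12
tool_pos: [0.4518, 0.1947, 0.0834]
tool_rot: [-1.567, -0.008, -0.221]
contact_force: [1.2, -0.5, 19.1]
opening: 0.0115
time: 20.38
tool_pos: [0.4518, 0.1947, 0.0834]
tool_rot: [-1.566, -0.007, -0.271]
contact_force: [2.0, -0.9, 21.6]
opening: 0.0117
[ 2.02608482 -0.86711648 21.60527728] [-0.18530345  0.08076144  0.32072836]
```

View pics/s8.png

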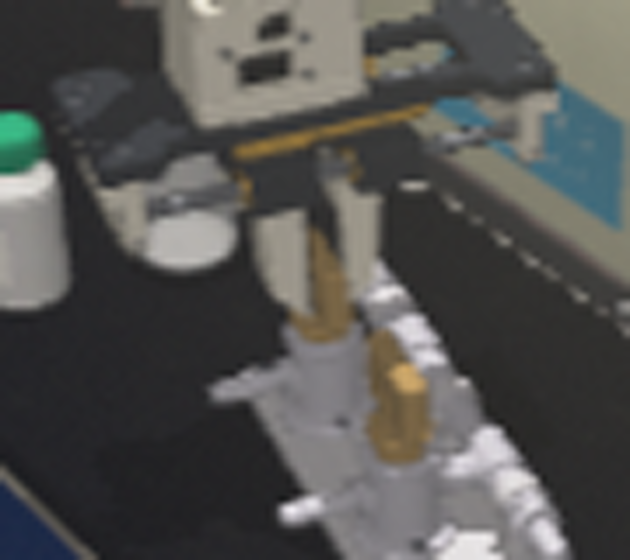

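```bash
python3 -m creep '[{"dx":0.0001,"dy":-0.0005,"dz":0,"rx":0,"ry":0,"rz":0,"gripper":0},{"dx":0.0001,"dy":-0.001,"dz":0,"rx":0,"ry":0,"rz":0,"gripper":0}]'
python3 - <<'E'
from h import *
s=status.observe(); print(s['contact_force'],s['torque'])
E
```

```text
time: 20.68
tool_pos: [0.4518, 0.1947, 0.0835]
tool_rot: [-1.566, -0.007, -0.271]
contact_force: [4.7, -0.0, 6.7]
opening: 0.0113
[ 4.67680047 -0.01884684  6.73472197] [ 0.08489202 -0.60635408  0.23223234]
```

```bash
python3 -m creep '[{"dx":0.0004,"dy":-0.0003,"dz":0,"rx":0,"ry":0,"rz":0,"gripper":0},{"dx":0.0004,"dy":-0.0003,"dz":0,"rx":0,"ry":0,"rz":0,"gripper":0},{"dx":0.0004,"dy":-0.0003,"dz":0,"rx":0,"ry":0,"rz":0,"gripper":0.35},{"dx":0.0004,"dy":-0.0003,"dz":0,"rx":0,"ry":0,"rz":0,"gripper":0.35},{"dx":0.0004,"dy":-0.0003,"dz":0,"rx":0,"ry":0,"rz":0,"gripper":0.35},{"dx":0.0004,"dy":-0.0003,"dz":0,"rx":0,"ry":0,"rz":0,"gripper":0.35}]'
```

```text
time: 21.42
tool_pos: [0.449, 0.1932, 0.0817]
tool_rot: [-1.571, 0.0, -0.271]
contact_force: [0.3, -0.1, 0.6]
opening: 0.0321
```

```bash
python3 -m creep '[{"dx":0,"dy":-0.01,"dz":0,"rx":0,"ry":0,"rz":0,"gripper":0.35},{"dx":0,"dy":-0.03,"dz":0,"rx":0,"ry":0,"rz":0,"gripper":0.35},{"dx":0,"dy":-0.07,"dz":0,"rx":0,"ry":0,"rz":0,"gripper":0.35},{"dx":0,"dy":-0.12,"dz":0,"rx":0,"ry":0,"rz":0,"gripper":0.35},{"dx":0,"dy":-0.15,"dz":-0.04,"rx":0,"ry":0,"rz":0,"gripper":0.35},{"dx":0,"dy":-0.16,"dz":-0.09,"rx":0,"ry":0,"rz":0,"gripper":0.35},{"dx":0,"dy":-0.16,"dz":-0.14,"rx":0,"ry":0,"rz":0,"gripper":0.35},{"dx":0,"dy":-0.16,"dz":-0.19,"rx":0,"ry":0,"rz":0,"gripper":0.35},{"dx":0,"dy":-0.16,"dz":-0.24,"rx":0,"ry":0,"rz":0,"gripper":0.35},{"dx":0,"dy":-0.16,"dz":-0.28,"rx":0,"ry":0,"rz":0,"gripper":0.35},{"dx":0,"dy":-0.16,"dz":-0.28,"rx":0,"ry":0,"rz":0,"gripper":0.35},{"dx":0,"dy":-0.16,"dz":-0.28,"rx":0,"ry":0,"rz":0,"gripper":0.35}]'
python3 - <<'E'
from h import *
for n in('top','scene'):
    p,d=read_camera(n); W=world(n,d); m=bronze(p)>0
    a,b,c,e=(230,170,330,245) if n=='top' else (265,140,345,225)
    cv2.imwrite(f'pics/{n}9.png',cv2.resize(p[b:e,a:c,::-1],None,fx=7,fy=7,interpolation=cv2.INTER_CUBIC)); cv2.imwrite(f'pics/{n}9full.png',p[...,::-1])
    s=np.zeros_like(m); s[b:e,a:c]=m[b:e,a:c]
    for nm,k in(('E',W[...,1]>.15),('F',W[...,1]<.15)):
        P=W[s&k]; zt=np.percentile(P[:,2],90); Q=P[P[:,2]>zt-.006]; r=cv2.minAreaRect((Q[:,:2]*1000).astype(np.float32)); print(n,nm,len(Q),zt.round(4),np.round(r[0],1),np.round(r[1],1),r[2])
E
```

```text
time: 22.92
tool_pos: [0.3743, -0.0762, 0.2424]
tool_rot: [-1.571, -0.001, -0.272]
contact_force: [-0.2, -0.5, -0.2]
opening: 0.032
top E 78 0.0938 [449.3 190.8] [41.8 11.1] 75.00884246826172
top F 82 0.0966 [310.3  62.1] [276.2  35.5] 20.1539363861084
scene E 22 0.09 [446.4 192.4] [43.3  4.6] 76.2219009399414
scene F 69 0.3205 [ 117.8 -371.7] [749.9  48.2] 50.433719635009766
```

View pics/top9.png

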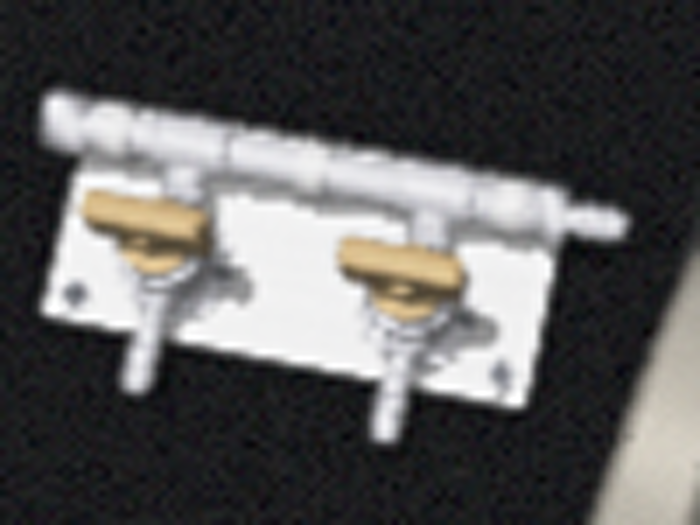

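View pics/scene9full.png

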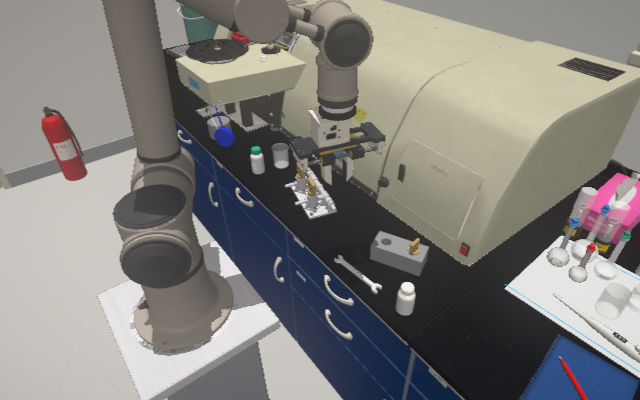

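Run:
```python
from h import *
print(robot.hand_in())
```

```text
the job is handed in; nothing more can be done
None
```

I set the large plug into the empty (left-hand) tap in line with its nozzle, then turned it a quarter turn to shut under load. I let go, backed the arm away and handed the job in at about 23 s of the 61 s allowed.

**The turn:** the wrist sensor read about 15 N as the turn began, then mostly 17 to 21 N, with a peak of 21.6 N in the last step. The plug's own weight adds roughly 1.5 N to those readings. The plug sank about 2.3 mm during the turn, taking up to about 0.38 N m.

**Last checks:**
- **Wing angle:** the top camera puts the wing at 75.0°, against a tap y axis of about 75°, so it is square across the nozzle. It looks parallel to the fitted tap's wing.
- **Position:** the wing centre is about 2 mm from the mouth estimate, close to the measuring error, and about 27 mm above the rim.
- **Everything else:** in the final pictures the small plug, fitted tap, beaker and bottles appear untouched. I judged that by eye and did not measure it.

**Failed or unchecked:**
- My first move was refused because some row keys were missing; the arm did not move.
- The scene camera's fit to the finished wing was poor: the wing was partly hidden and only 22 pixels were usable. It gave 76.2° and a centre 3 mm nearer the robot, so I relied on the top camera.
- The automatic fits to the fitted tap's wing in those last pictures picked up other objects and are not valid.
- The wedging force of over 90 N after release can't be measured without touching the plug. I infer it from the load, the sink and the torque.

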